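# Free the ratchet pawl and push the hold-down arm onto the disc

### The arm

A 6-joint arm with a two-finger parallel gripper is mounted at the origin on a cart in front of the work surface, level with it; the furniture and walls round the work are solid. World frame = base frame: x ahead of the robot, y to its left, z up, the work surface at z = 0. Lengths are in m, angles in degrees, forces in N, time in s.
With the tool pointing down it reaches from about 0.3 to 0.75 m from the base axis. Payload 8.5 kg.
Tool frame: the origin (TCP) lies on the centre line of the jaws, within the pads' length; the fingertips stand 17 mm ahead of it and the grasp point (between the pads) lies 2 mm behind it; z points along the fingers, y is the line along which they close (so a half turn about z gives the same grasp; the last joint's range is limited). The gripper opens to 85 mm and grips with 20 to 120 N. Pads are 22 mm wide; open, the fingers measure 114 mm over their backs; the gripper's body (76 mm by 85 mm) begins 54 mm behind the grasp point. The pads swing forward as they close: fully open they stand 13 mm farther back than shut.
Start: joints at [-78.627, 21.807, 74.336, -0, 83.858, -12.336], TCP at [0.221, -0.504, 0.248] pointing down, gripper open.
Joint ranges: [-178.18, 178.18], [-50.72, 133.34], [12.68, 142.11], [-81.47, 261.47], [9.98, 163.14], [-165.26, 165.26]. Speed limits (degrees/s): [136.94, 136.94, 180, 180, 180, 180].

### API

Orientations are given as a 3x3 rotation matrix whose columns are the frame's x, y, z axes.
In Python, from rig import env gives the robot as it stands.
- The arm moves only by the shell command python3 -m handwheel 'ROWS' [OPENING] [FORCE]. ROWS is JSON, a list that holds one entry, the list of rows, each a list of 4 numbers: the shift along the tool's x, y, z in m, then the turn about the tool's z in rad. In form: [[[x, y, z, roll], ...]]. A call has 1 to 5 rows; each row shifts and turns the commanded pose from where the row before left it, along the tool's axes as they then stand; what a row does not reach is not made up. A row lasts 1/12 s, in which the tool goes at most 41.7 mm and 7.16 degrees, less where a joint would pass 70% of its speed; a pose out of reach is approached as far as the arm can. A call is refused whole if a number of a shift passes 0.0417 or a number of a turn 0.125, either way. A call with a gripper value outside its range is refused whole. OPENING is the opening in per cent of the stroke, from 0 (shut) to 100 (fully open), set as the call begins (- or left out, the last holds). The fingers move at their own pace and stop on an object; FORCE is the grip in N (left out, the last holds). Time passes only in rows, so rows that do not move let the fingers close. It gives the time, the measured TCP pose, the force and the opening at its end, in the units of the state.
- env.observe(): the state, without advancing time (a new reading comes with each control period).
- env.get_image(name): name is "scene" or "top" or "wrist"; returns (picture, depth): 480x640x3 uint8, red, green, blue; 480x640 float32, m along the optical axis (not along the pixel's ray), 0 where there is no reading.
- env.camera_params(name): a dict with "K" (3x3 intrinsics, pixels), "D" ([k1, k2, p1, p2, k3] as OpenCV has them; the pictures are not rectified), "rvec" (rotation vector, rad) and "tvec" (3), from world to camera coordinates, as OpenCV has them. Camera axes: x right, y down, z forward; pixel columns grow to the right and rows downward; lengths in m; the calibration is good to about 2 mm. A picture is of the moment at which its call begins: read the wrist's pose just before it. camera_params takes no time and is no camera call; for the wrist camera it gives the pose at the moment of the call.
- env.close_job(): hands the job in, once; it reports no verdict.
The state is a dict: "time_s": time; "q": joint angles; "qvel": joint speeds; "joint_efforts": joint torques, N m; "position": TCP position; "tool_rot": TCP orientation; "ft_force": force on the tool from outside, world axes, zero at the start; "wrist_torque": the same for the moment, N m; "grip_width": finger opening in m.
Only numpy, scipy, OpenCV 4.12 (cv2) and the standard library are available. Lean on these libraries where they do the work, as an engineer would, in place of code of your own. Each camera call takes 0.05 s, during which the arm holds its last target. There are 200 camera calls.

### The job

The hold-down arm of the ratchet clamp is held up by its pawl. Press the pawl's paddle right down so that its hook stands well clear of the teeth, then push the arm's crossbar down past the teeth until its rubber foot rests on the disc. Only press and push with the fingers: lift neither the arm nor anything else, do not force the arm through the engaged pawl, and leave the pawl tipped free, the disc in its seat and the other things where they lie.

Things in the scene. Friction and masses are not known exactly. Their poses are not given: they have to be found in the camera images.
- clamp_base: Fixed aluminium base plate of the ratchet clamp, 250 x 84 x 10 mm, lying on the table. Origin: centre of its underside, below the arm's hinge. +x runs along the plate toward the disc, -x toward the pawl's paddle, z up. Two dark steel cheeks (outer width 39 mm, top 68 mm above the table, from 83 mm behind to 19 mm in front of the origin along x) carry hinge and pawl.
- hinge_centre (a point): Centre of the arm's hinge, 55 mm above the table over the base's origin; the axis is level, along the base's y.
- crossbar (a point): Centre of the black crossbar at the free end of the arm: a round bar 16 mm in diameter and 66 mm long, parallel to the base's y, 125 mm from the arm's hinge. It is the place to push; it moves on an arc of 125 mm about hinge_centre, in the vertical plane through the base's x axis. The rubber foot hangs below the arm, 85 mm from the hinge. The foot is a rubber disc 36 mm across.
- clamp_arm (a joint): Angle of the arm above level, rad; at 0 the arm is level with its rubber foot just on the disc (crossbar centre then 55 mm above the table). It starts raised about 0.93 to 1.05 and cannot go below about 0.92 while the pawl is in the teeth. The hinge is stiff (about 0.55 N m, so 5 to 9 N straight down on the crossbar moves it) and the arm stays where it is left.
- pawl_paddle (a point): Centre of the upper face of the pawl's black ribbed thumb paddle, 32 x 30 mm, on the side of the hinge away from the arm; the face starts level, 78 mm above the table. Pressing it down (about 3 N) rocks the pawl on its pivot, which lies 45 mm from the paddle toward the arm, and lifts the hook at the other end out of the teeth. The paddle sinks about 20 mm at full tilt, swinging a little toward the pivot.
- pawl_pivot (a point): Pivot of the pawl, 61 mm above the table, between the cheeks; its axis is parallel to the base's y.
- pawl (a joint): Tilt of the pawl, rad: 0 with its hook in the teeth, 0.42 at its stop, fully tipped. The hook clears the teeth above about 0.15; well clear means more than 0.25. It stays where it is left (stiff pivot, no spring).
- white_disc: Loose white plastic disc, 66 mm across and 10 mm thick, lying on the base between four small pins under the arm's foot; origin at the centre of its underside. To be left in its seat.
- disc_seat (a point): Centre of the disc's seat on the base's upper face, 10 mm above the table and 85 mm from the base's origin along its +x.
- nozzle: Bystander: loose white nozzle cap, 20 mm across and 40 mm tall, upright beside the clamp; origin at the centre of its underside.
- spare_disc: Bystander: loose spare white disc, 66 mm across and 10 mm thick, lying on the table beside the clamp; origin at the centre of its underside.
- spanner: Bystander: loose flat pin spanner, 33 x 105 x 4 mm, lying beside the clamp; origin at the centre of its underside.
- tray: Bystander: small blue open parts tray, 66 x 110 x 20 mm, to the left; origin at the centre of its underside.
- snips: Bystander: loose scissors with orange handles, 87 x 199 x 9 mm, lying at the left front; origin at the centre of the underside.
There are look-alikes about, which are no part of the job. Leave any purple look-alike of the white_disc alone.

How it is judged (in metres and radians):
On the way, in this order (a step that is already met when the one before it is completed fails the run):
1. the pawl is pressed free of the teeth (tilt over 0.25) while the arm is still up (above 0.8) (value of joint pawl above 0.25 rad and value of joint clamp_arm above 0.8 rad), for 0.2 s.
2. the arm is pushed down with its foot on the disc, the pawl still free (value of joint clamp_arm below 0.025 rad and value of joint pawl above 0.2 rad), for 0.2 s.
At the end, for the whole second after the job is handed in: The arm is down and at rest with its foot on the disc (arm angle below 0.025 rad, a gap of 2 mm at most), the pawl is still tipped free (over 0.2 rad), and the disc lies at rest in its seat (within 6 mm) (all of step 2 and velocity of joint clamp_arm between -0.02 and 0.02 rad/s and horizontal distance between white_disc and disc_seat below 0.006 m and z of white_disc in the frame of disc_seat below 0.003 m and linear speed of white_disc below 0.01 m/s); the robot touches nothing.
It fails at once if the arm is forced down past the teeth with the pawl in them (value of joint pawl below 0.1 rad and value of joint clamp_arm between 0.3 and 0.8 rad).
It fails at once if the arm is lifted instead of pushed down (value of joint clamp_arm above 1.2 rad).
It fails at once if the disc is lifted or pushed out of its seat (z of white_disc in the frame of disc_seat above 0.008 m or horizontal distance between white_disc and disc_seat above 0.012 m).
It fails at once if a bystander is moved, lifted or knocked over (distance of any of nozzle, spare_disc, spanner, tray, snips from where it was at the start of the episode above 0.02 m or angle between nozzle's own z axis and vertical above 0.5 rad).
It also fails if it takes over 43 s, if anything falls off the work surface, if the arm or the gripper's body presses on something with over 40 N, if the wrist force passes 120 N, or if a joint passes its speed limit or range.

## Working session

There is one attempt and no reset: what is moved stays moved. The work goes in short steps, Python scripts to look and compute and a shell command to move; the robot and the scene stay as the last step left them, time stands still between calls to the robot, and variables do not carry over. Pictures are saved under pics/ and viewed, on a budget of 10 in all, crops included, one or two more only if the job needs it, and the job is handed in when it is done.

```bash
mkdir -p pics; ls; python3 - <<'E'
from rig import env
import cv2
s=env.observe();print(s)
for n in("top","scene"):
    im,d=env.get_image(n);cv2.imwrite(f"pics/{n}0.png",im[:,:,::-1]);print(n,env.camera_params(n),(d>0).mean())
E
```

```text
pics
{'time_s': 0.0, 'q': array([-7.86291775e+01,  2.18385802e+01,  7.43841547e+01, -3.60873005e-04,
        8.38602359e+01, -1.23390257e+01]), 'qvel': array([ 0.01015101,  0.04729874, -0.10285162,  0.04655241,  0.03923458,
       -0.01877059]), 'joint_efforts': array([-6.55185636e-05, -4.48462272e+01, -2.31280196e+01, -2.26788025e-04,
        4.75622408e-03, -1.73720383e-05]), 'position': array([ 0.22106959, -0.50331115,  0.24773789]), 'tool_rot': array([[ 9.15593263e-01,  4.02105573e-01, -2.91646990e-04],
       [ 4.02105564e-01, -9.15592214e-01,  1.41845624e-03],
       [ 3.03339445e-04, -1.41600185e-03, -9.99998951e-01]]), 'ft_force': array([-0.10679785,  0.07546276,  0.13329295]), 'wrist_torque': array([0.017991  , 0.02382372, 0.00550897]), 'grip_width': 0.08526413672255585}
top {'K': array([[608.09140342,   0.        , 326.31602968],
       [  0.        , 608.09140342, 229.29879236],
       [  0.        ,   0.        ,   1.        ]]), 'D': array([-0.00839483,  0.        ,  0.        ,  0.        ,  0.        ]), 'rvec': array([ 2.15944091, -2.18880133,  0.08079286]), 'tvec': array([-0.0869612 ,  0.50210109,  1.3168825 ])} 0.99609375
scene {'K': array([[617.40168434,   0.        , 326.78185957],
       [  0.        , 617.40168434, 244.5164701 ],
       [  0.        ,   0.        ,   1.        ]]), 'D': array([0.06981616, 0.        , 0.        , 0.        , 0.        ]), 'rvec': array([ 1.99841936, -0.75875924,  0.45013094]), 'tvec': array([-0.4579475 ,  0.20031019,  1.15271751])} 0.995966796875
```

View pics/top0.png

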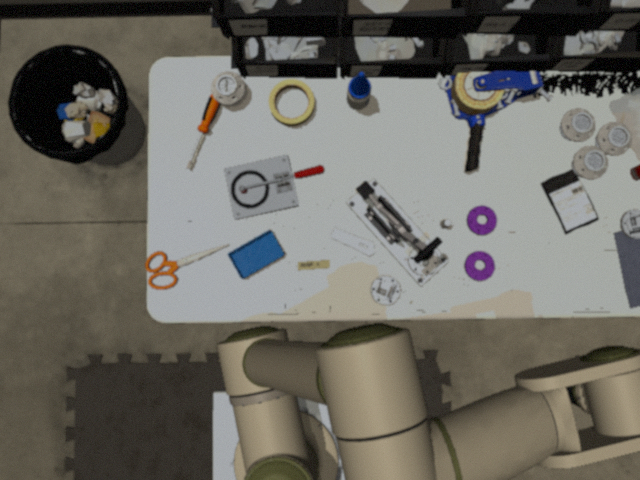

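View pics/scene0.png

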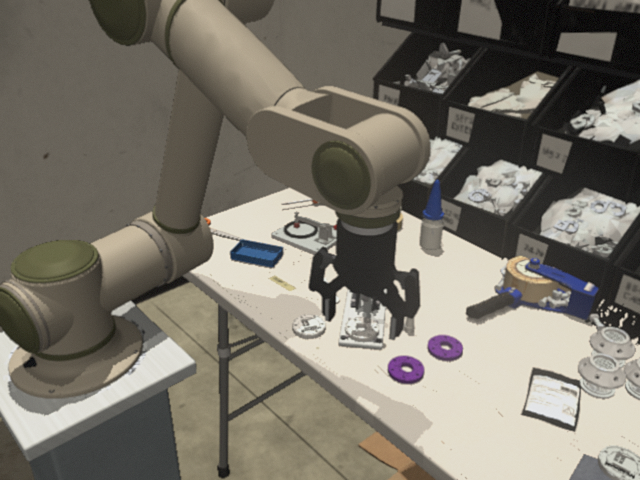

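The top view shows the clamp diagonally, with the paddle near (366,188) and the crossbar near (430,247). The spare disc is at (385,290), the nozzle at (446,224) and the spanner at (353,241). Next I'll measure them with depth.

```bash
cat > h.py <<'E'
from rig import env
import cv2, numpy as np
def cloud(n):
    p=env.camera_params(n); im,d=env.get_image(n)
    R=cv2.Rodrigues(np.array(p["rvec"]))[0]
    v,u=np.mgrid[0:480,0:640]
    xy=cv2.undistortPoints(np.stack([u.ravel(),v.ravel()],1).astype(float)[:,None],p["K"],p["D"])[:,0]
    c=np.c_[xy,np.ones(len(xy))]*d.reshape(-1,1)
    return im,d,((c-np.array(p["tvec"]))@R).reshape(480,640,3)
E
python3 - <<'E'
from h import *
im,d,w=cloud("top")
np.save("w.npy",w);np.save("im.npy",im)
c=im[165:315,325:485];cv2.imwrite("pics/crop1.png",cv2.resize(c,None,fx=5,fy=5,interpolation=cv2.INTER_CUBIC)[:,:,::-1][:600*2].copy()[:750:1] if 0 else cv2.resize(c,(640,600),interpolation=cv2.INTER_CUBIC)[:,:,::-1])
z=w[...,2]
print("table z",np.median(z[290:310,200:300]), w[188,366],w[247,430],w[290,385])
np.set_printoptions(linewidth=250)
print((z[172:290:3,340:460:3]*1000).round().astype(int))
E
```

```text
table z -0.0008856414184474899 [ 0.58224901 -0.17921734  0.08002824] [ 0.45107968 -0.29658685  0.16811982] [ 0.36614772 -0.22092433  0.00849698]
[[ 1  1 -4 ...  1 -7 -8]
 [ 0  0 -4 ...  0 -2 -7]
 [-2 -6 -4 ...  0 -5 -1]
 ...
 [ 1 -1  3 ... -2 -6  1]
 [-4 -5 -4 ... -5 -5 -8]
 [-5  1  0 ... -1 -5 -3]]
```

View pics/crop1.png

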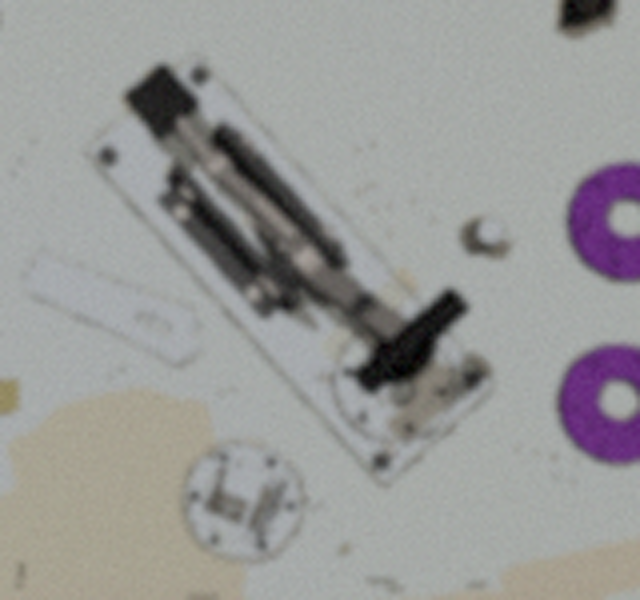

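The crop (4x) shows the paddle at full-image pixel (365,190), the crossbar's ends at about (416,260) and (440,240), and the plate's corners. I'll get its pose from dark pixels, using height gates.

```bash
python3 - <<'E'
from h import *
w=np.load("w.npy");im=np.load("im.npy")
V,U=np.mgrid[0:480,0:640]; g=im.max(2)
def sel(m,n):
    k,l,st,c=cv2.connectedComponentsWithStats(m.astype(np.uint8)); i=1+np.argmax(st[1:,4]); m=l==i
    p=w[m]; print(n,m.sum(),"px",c[i],"mean",p.mean(0).round(4),"med",np.median(p,0).round(4))
    r=cv2.minAreaRect((p[:,:2]*1000).astype(np.float32)); print("   rect",r); return m
pad=sel((g<60)&(abs(U-365)<14)&(abs(V-190)<13)&(w[...,2]>.06)&(w[...,2]<.095),"paddle")
bar=sel((g<60)&(abs(U-428)<18)&(abs(V-250)<18)&(w[...,2]>.13),"bar")
# base plate outline from corners: holes px, cast to z=.01
def ray(uv,z,n="top"):
    p=env.camera_params(n);R=cv2.Rodrigues(np.array(p["rvec"]))[0]
    x=cv2.undistortPoints(np.array([[uv]],float),p["K"],p["D"])[0,0]
    d=R.T@np.r_[x,1]; o=-R.T@np.array(p["tvec"]); return o+d*(z-o[2])/d[2]
H={k:ray((325+a/4,165+b/4),.01) for k,(a,b) in dict(h1=(200,75),h2=(107,157),h3=(380,461),h4=(474,378)).items()}
for k in H: print(k,H[k].round(4))
ctr=sum(H.values())/4; ax=(H['h3']+H['h4']-H['h1']-H['h2']); yaw=np.arctan2(ax[1],ax[0]); print("ctr",ctr.round(4),"yaw",np.degrees(yaw), "len",np.linalg.norm(ax)/2,np.linalg.norm(H['h1']-H['h2']))
print("pad ray",ray((365.25,190.25),.078).round(4))
for z in(.15,.16,.165):print("bar ray",z,ray((428.,250.5),z).round(4))
for n,uv,z in(("nozzle",(446,224),.04),("spare",(386,290),.01)):print(n,ray(uv,z).round(4))
for nm,m in(("pad",pad),("bar",bar)):
    p=w[m].mean(0)-ctr; e=ax/np.linalg.norm(ax); print(nm,"along",p@e,"across",e[0]*p[1]-e[1]*p[0])
E
```

```text
paddle 151 px [364.96688742 190.05960265] mean [ 0.5783 -0.1771  0.077 ] med [ 0.5785 -0.1772  0.077 ]
   rect ((578.0537719726562, -177.45843505859375), (27.424776077270508, 25.831480026245117), 39.92213439941406)
bar 223 px [427.05829596 250.38565022] mean [ 0.4446 -0.291   0.1663] med [ 0.4436 -0.2904  0.1669]
   rect ((444.19757080078125, -292.40399169921875), (20.675159454345703, 61.75885009765625), 33.821876525878906)
h1 [ 0.6021 -0.2035  0.01  ]
h2 [ 0.5569 -0.1509  0.01  ]
h3 [ 0.3865 -0.2981  0.01  ]
h4 [ 0.4314 -0.351   0.01  ]
ctr [ 0.4942 -0.2509  0.01  ] yaw -139.1723739328315 len 0.22542320892102088 0.0693816159720063
pad ray [ 0.5778 -0.1777  0.078 ]
bar ray 0.15 [ 0.4452 -0.2954  0.15  ]
bar ray 0.16 [ 0.4447 -0.2938  0.16  ]
bar ray 0.165 [ 0.4445 -0.293   0.165 ]
nozzle [ 0.5072 -0.3532  0.04  ]
spare [ 0.3661 -0.223   0.01  ]
pad along -0.1118888796363465 across -0.0008285569422559064
bar along 0.06370632226650581 across -0.0020911726801736003
```

Everything agrees: paddle at z 0.077, 112 mm behind the hinge. The bar is 64 mm ahead, which gives an arm angle of about 1.035. I'll shut the fingers and turn them in line with the base.

```bash
python3 -m handwheel '[[[0,0,0,-0.1],[0,0,0,-0.1],[0,0,0,-0.1],[0,0,0,0],[0,0,0,0]]]' 0 40
cat > to.py <<'E'
import sys; from h import *
H=np.array([.4942,-.2509]); e=np.array([-.7566,-.6538]); n=np.array([-e[1],e[0]])
s=env.observe(); T=np.array(s["tool_rot"]); P=np.array(s["position"])
def to(al,z,ac=0): # tip target: along, z
    t=np.r_[H+al*e+ac*n,z+.017]; return (T.T@(t-P)).round(4)
if __name__=="__main__":
    print("t",s["time_s"],"tip along",(P[:2]-H)@e,"ac",(P[:2]-H)@n,"tipz",P[2]-.017,"F",s["ft_force"].round(1),"w",s["grip_width"],"yaw",np.degrees(np.arctan2(T[1,0],T[0,0])))
    a=list(map(float,sys.argv[1:])); print("shift",to(*a))
E
python3 to.py -.115 .1
```

```text
time_s: 0.57
position: [0.2211, -0.5035, 0.2481]
tool_rot: [[0.758, 0.652, -0.0], [0.652, -0.758, 0.0], [0.0, -0.0, -1.0]]
ft_force: [0.2, 0.3, 0.5]
grip_width: 0.0256
t 0.5667 tip along 0.37174746545075693 ac 0.012585011134496065 tipz 0.23112286805195753 F [0.2 0.3 0.5] w 0.025591365632319975 yaw 40.728396096809455
shift [ 0.4867 -0.0134  0.1312]
```

```bash
python3 -m handwheel '[[[0.0325,-0.003,0,0],[0.0325,-0.003,0,0],[0.0325,-0.003,0,0],[0.0325,-0.003,0,0],[0.0325,-0.001,0,0]]]' >/dev/null
python3 -m handwheel '[[[0.0325,0,0,0],[0.0325,0,0,0],[0.0325,0,0,0],[0.0325,0,0,0],[0.0325,0,0,0]]]' >/dev/null
python3 -m handwheel '[[[0.0325,0,0,0],[0.0325,0,0,0],[0.0325,0,0,0],[0.0325,0,0,0],[0.0325,0,0,0]]]'
python3 -m handwheel '[[[0,0,0.03,0],[0,0,0.03,0],[0,0,0.03,0],[0,0,0,0],[0,0,0,0]]]'
python3 to.py -.115 .1
python3 - <<'E'
from h import *
im,d=env.get_image("scene");cv2.imwrite("pics/s2.png",cv2.resize(im[200:380,260:460],(660,594))[:,:,::-1])
E
```

```text
time_s: 1.82
position: [0.5822, -0.1732, 0.2483]
tool_rot: [[0.758, 0.652, -0.0], [0.652, -0.758, 0.0], [-0.0, -0.0, -1.0]]
ft_force: [-0.4, -0.8, 0.2]
grip_width: 0.0006
time_s: 2.23
position: [0.5809, -0.1745, 0.1579]
tool_rot: [[0.757, 0.653, -0.002], [0.653, -0.757, 0.001], [-0.001, -0.002, -1.0]]
ft_force: [0.5, 0.5, 1.1]
grip_width: -0.0002
t 2.2333 tip along -0.11554982875461828 ac -0.0011776527695935115 tipz 0.14088971399535338 F [0.5 0.5 1.1] w -0.0001538569488034217 yaw 40.78296706585667
shift [-0.0005  0.0013  0.0409]
```

View pics/s2.png

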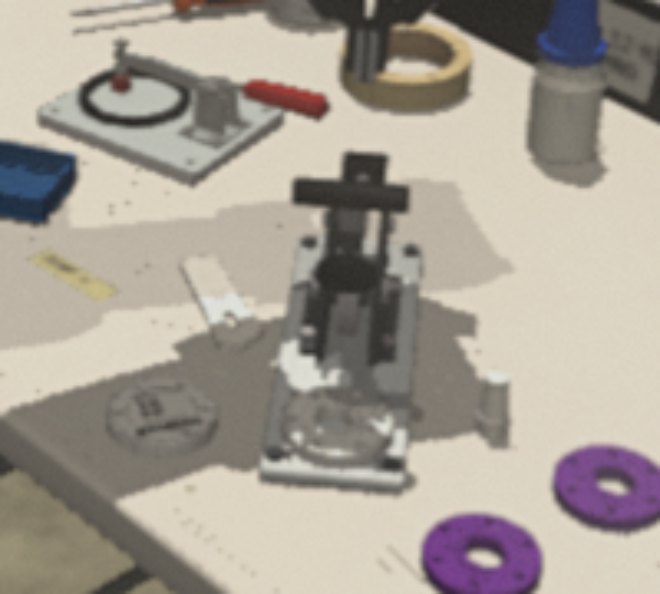

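The closed fingers stand over the paddle: fingers at crop (370,50), paddle at (365,165). Descending and pressing.

```bash
python3 -m handwheel '[[[0,0.001,0.03,0],[0,0,0.025,0],[0,0,0.004,0],[0,0,0.004,0],[0,0,0,0]]]'; python3 to.py -.115 .06
```

```text
time_s: 2.7
position: [0.5825, -0.1758, 0.0969]
tool_rot: [[0.756, 0.654, 0.002], [0.654, -0.756, -0.001], [0.001, 0.002, -1.0]]
ft_force: [0.5, -0.1, 0.2]
grip_width: 0.0001
t 2.7 tip along -0.11590912057444525 ac 0.0008992501723807478 tipz 0.07991380179783138 F [ 0.5 -0.1  0.2] w 0.00010373044241397385 yaw 40.86641408018568
shift [-0.0009 -0.0009  0.0199]
```

```bash
python3 -m handwheel '[[[0,0,0.003,0],[0,0,0.003,0],[0,0,0.003,0],[0,0,0.003,0],[0,0,0,0]]]'; python3 -m handwheel '[[[0,0,0.002,0],[0,0,0.002,0],[0,0,0.001,0],[0,0,0,0],[0,0,0,0]]]'; python3 to.py -.115 .06
```

```text
time_s: 3.12
position: [0.5822, -0.1753, 0.0834]
tool_rot: [[0.756, 0.655, 0.001], [0.655, -0.756, -0.0], [0.001, 0.001, -1.0]]
ft_force: [3.3, 0.9, 3.0]
grip_width: -0.0002
time_s: 3.53
position: [0.5818, -0.1753, 0.0782]
tool_rot: [[0.756, 0.655, -0.0], [0.655, -0.756, 0.0], [-0.0, -0.0, -1.0]]
ft_force: [4.1, 1.7, 2.9]
grip_width: -0.0002
t 3.5333 tip along -0.11566976557722095 ac 6.014382635739033e-05 tipz 0.06117795862104197 F [4.1 1.7 2.9] w -0.00020167702492390093 yaw 40.89714648972537
shift [-0.0007 -0.0001  0.0012]
```

```bash
python3 -m handwheel '[[[0,0,0.001,0],[0,0,0.001,0],[0,0,0.001,0],[0,0,0,0],[0,0,0,0]]]'; python3 to.py -.115 .06
```

```text
time_s: 3.95
position: [0.582, -0.1755, 0.0772]
tool_rot: [[0.756, 0.655, 0.002], [0.655, -0.756, -0.001], [0.0, 0.002, -1.0]]
ft_force: [-1.1, 3.8, 17.5]
grip_width: -0.0
t 3.95 tip along -0.11573079072819867 ac 0.00031696936468633284 tipz 0.06023973294431055 F [-1.1  3.8 17.5] w -2.8225869112258414e-05 yaw 40.90081795629112
shift [-0.0007 -0.0003  0.0002]
```

The force jumped to 17.5 N, so the pawl is on its stop. I'll go up, move above the bar and check with the top view.

```bash
python3 -m handwheel '[[[0,0,-0.01,0],[0,0,-0.03,0],[0,0,-0.04,0],[0,0,-0.04,0],[0,0,-0.035,0]]]'; python3 - <<'E'
from h import *
im,d=env.get_image("scene");cv2.imwrite("pics/s3.png",cv2.resize(im[235:345,320:420],(660,594))[:,:,::-1])
E
python3 to.py .068 .19
```

```text
time_s: 4.37
position: [0.5807, -0.1755, 0.2322]
tool_rot: [[0.756, 0.654, -0.002], [0.654, -0.756, -0.0], [-0.002, -0.001, -1.0]]
ft_force: [0.4, -0.5, -0.2]
grip_width: -0.0002
t 4.4167 tip along -0.11563575310241657 ac 0.0013847560937386195 tipz 0.22250446118841632 F [1.1 0.  6.3] w 0.00032317503097843627 yaw 40.88135776849227
shift [-0.1837 -0.0019  0.032 ]
```

View pics/s3.png

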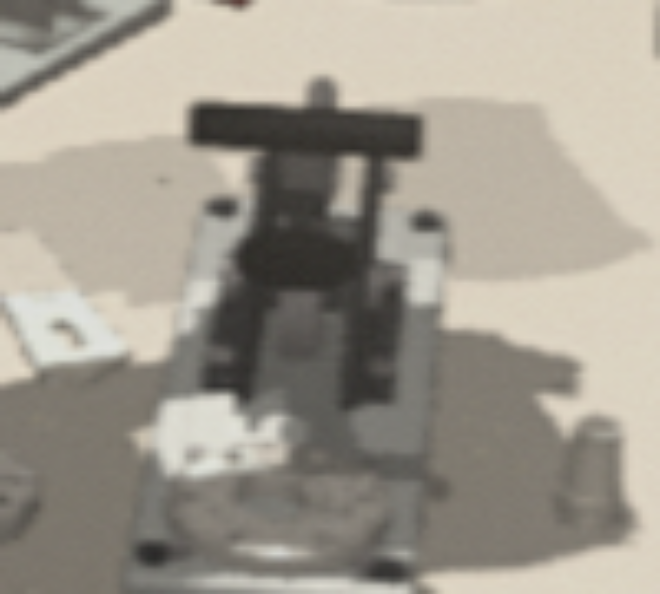

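The paddle has dropped out of sight behind the bar and the hook end now stands raised behind it at crop (320,90). The arm is still up. Moving over the bar.

```bash
python3 -m handwheel '[[[-0.037,-0.001,0,0],[-0.037,-0.001,0,0],[-0.037,0,0,0],[-0.037,0,0,0],[-0.037,0,0,0]]]'
python3 -m handwheel '[[[0,0,0.015,0],[0,0,0.015,0],[0,0,0,0],[0,0,0,0]]]'; python3 to.py .07 .17
python3 - <<'E'
from h import *
im,d,w=cloud("top")
c=im[165:315,325:485];cv2.imwrite("pics/t4.png",cv2.resize(c,(640,600))[:,:,::-1])
g=im.max(2);V,U=np.mgrid[0:480,0:640]
m=(g<60)&(abs(U-365)<16)&(abs(V-190)<14)&(w[...,2]>.03)&(w[...,2]<.1);print(m.sum(),w[m].mean(0))
from to import H,e,n
p=w[m]; a=(p[:,:2]-H)@e; print("fit slope,z",np.polyfit(a,p[:,2],1),a.min(),a.max())
E
```

```text
time_s: 4.83
position: [0.4383, -0.2955, 0.2295]
tool_rot: [[0.756, 0.655, -0.003], [0.655, -0.756, 0.001], [-0.001, -0.003, -1.0]]
ft_force: [0.7, -0.7, 1.1]
grip_width: -0.0002
time_s: 5.17
position: [0.4399, -0.2947, 0.1996]
tool_rot: [[0.756, 0.654, -0.003], [0.654, -0.756, 0.002], [-0.001, -0.003, -1.0]]
ft_force: [-0.4, 0.3, 0.3]
grip_width: -0.0002
t 5.1667 tip along 0.06972472280746182 ac -0.002366813674566159 tipz 0.18262021627927272 F [-0.4  0.3  0.3] w -0.00015827956574201 yaw 40.88039262359686
shift [-0.0003  0.0024  0.0126]
134 [ 0.57908801 -0.1778596   0.05668083]
fit slope,z [0.05560576 0.06290757] -0.12684617287828678 -0.07528173455076353
```

View pics/t4.png

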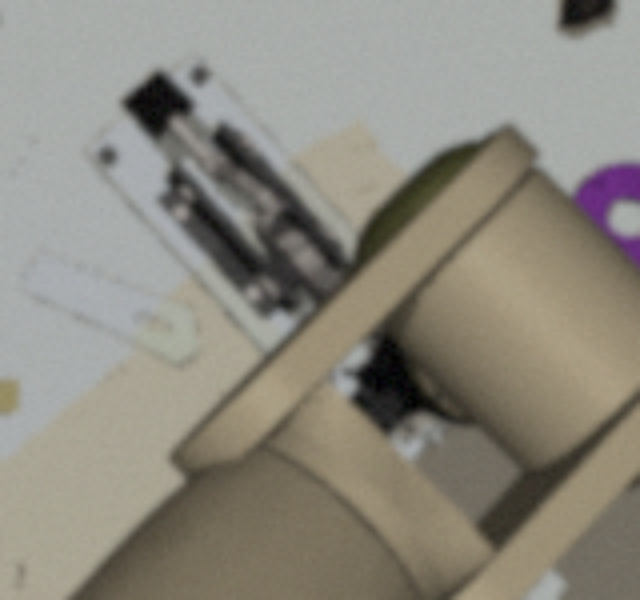

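The top view shows the paddle at crop (158,105). Its depth is 57 mm, so it has sunk 20 mm. Now I'll push the bar along its arc.

```bash
python3 -m handwheel '[[[-0.002,0,0.008,0],[-0.002,0,0.005,0],[-0.003,0,0.004,0],[-0.003,0,0.004,0],[0,0,0,0]]]'; python3 to.py .0915 .148
```

```text
time_s: 5.63
position: [0.4318, -0.3029, 0.1807]
tool_rot: [[0.756, 0.655, -0.002], [0.655, -0.756, -0.004], [-0.004, 0.002, -1.0]]
ft_force: [-11.0, -3.0, 15.2]
grip_width: -0.0
t 5.6333 tip along 0.08120129754134632 ac -0.00147162596704858 tipz 0.1637263554916244 F [-11.   -3.   15.2] w -4.667943075186325e-05 yaw 40.902151895726725
shift [-0.0102  0.0014  0.0158]
```

```bash
python3 -m handwheel '[[[-0.004,0,0.004,0],[-0.004,0,0.005,0],[-0.003,0,0.005,0],[-0.004,0,0.005,0],[0,0,0,0]]]'; python3 to.py .103 .1336
```

```text
time_s: 6.05
position: [0.4177, -0.3154, 0.1635]
tool_rot: [[0.756, 0.655, -0.007], [0.655, -0.756, -0.01], [-0.012, 0.003, -1.0]]
ft_force: [-32.5, -12.4, 30.6]
grip_width: 0.0001
t 6.05 tip along 0.10005673139121651 ac -0.0011975493663979799 tipz 0.14647583733124275 F [-32.5 -12.4  30.6] w 5.075206311191955e-05 yaw 40.8873500195013
shift [-0.0028  0.0012  0.0129]
```

The forces (30 N up, 32 N outward) show friction sticking: the bar's surface is turning outward faster than my tip moves. I'll lift off, set the tip further in and follow the arc with a rolling contact.

```bash
python3 -m handwheel '[[[0,0,-0.01,0],[0,0,-0.01,0],[0.008,0,0,0],[0.008,0,0,0],[0,0,0,0]]]'; python3 to.py .083 .15
python3 - <<'E'
from h import *
im,d=env.get_image("scene");cv2.imwrite("pics/s5.png",cv2.resize(im[205:345,310:430],(600,600*140//120))[:590,:,::-1])
E
```

```text
time_s: 6.47
position: [0.4347, -0.2995, 0.1796]
tool_rot: [[0.755, 0.656, -0.0], [0.656, -0.755, 0.001], [0.0, -0.001, -1.0]]
ft_force: [0.6, 0.2, 0.3]
grip_width: -0.0001
t 6.4667 tip along 0.07674103806496838 ac -0.0021379650423980446 tipz 0.16262502476164858 F [0.6 0.2 0.3] w -9.714505230989064e-05 yaw 40.98376416426274
shift [-0.0063  0.0021  0.0126]
```

View pics/s5.png

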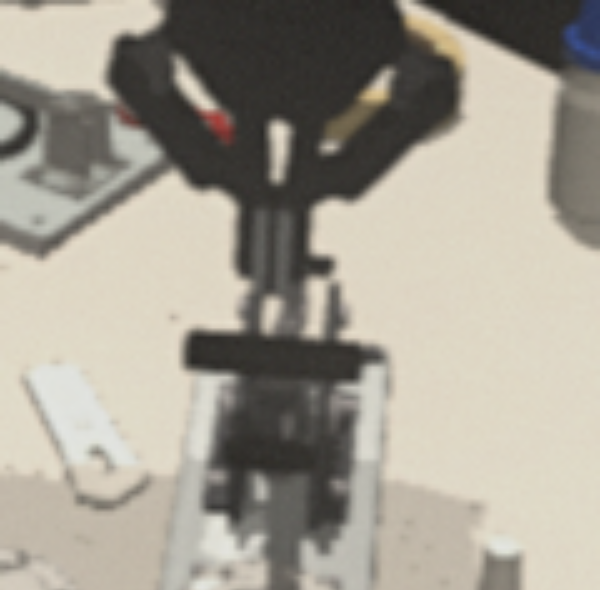

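The bar's centre is at crop (275,353), which is full-image pixel (365,275.6), and the finger tips stand just above and behind it. I'll locate it on the clamp's plane.

```bash
python3 - <<'E'
from h import *
from to import H,e,n
p=env.camera_params("scene");R=cv2.Rodrigues(np.array(p["rvec"]))[0]
x=cv2.undistortPoints(np.array([[(365.,275.6)]]),p["K"],p["D"])[0,0]
d=R.T@np.r_[x,1];o=-R.T@np.array(p["tvec"]);N=np.r_[n,0];h=np.r_[H,0]
t=-((o-h)@N)/(d@N)
im,dep,w=cloud("scene")
q=w[273:279,361:370].reshape(-1,3);q=np.median(q,0);print("depth pt along",(q[:2]-H)@e,"ac",(q[:2]-H)@n,"z",q[2], "theta",np.arctan2(q[2]-.055-.003,(q[:2]-H)@e-.007))
E
python3 to.py .08 .15
```

```text
depth pt along 0.09596634655700367 ac 0.001879821020824229 z 0.14587475617367934 theta 0.7792255230853595
t 6.5667 tip along 0.07765298652267043 ac -0.0020636073935803986 tipz 0.16250513182182358 F [-0.6  0.2 -0.4] w -0.00019686024121351873 yaw 40.979409781337836
shift [-0.0023  0.0021  0.0125]
```

Arm angle is about 0.78, bar 89 mm out, top at 151 mm. Continuing with the rolling path.

```bash
python3 -m handwheel '[[[-0.003,0,0.005,0],[-0.003,0,0.006,0],[-0.006,0,0.006,0],[-0.006,0,0.006,0],[0,0,0,0]]]'; python3 to.py .095 .1386
```

```text
time_s: 6.98
position: [0.4191, -0.3133, 0.156]
tool_rot: [[0.757, 0.654, -0.001], [0.654, -0.757, 0.001], [-0.0, -0.002, -1.0]]
ft_force: [-0.9, -0.3, 0.3]
grip_width: 0.0001
t 6.9833 tip along 0.0975688442333059 ac -0.0019022515223077363 tipz 0.13901016481729472 F [-0.9 -0.3  0.3] w 9.286459735610669e-05 yaw 40.82858140340174
shift [0.0026 0.0019 0.0004]
```

```bash
python3 -m handwheel '[[[-0.003,0,0.005,0],[-0.003,0,0.005,0],[-0.003,0,0.005,0],[0,0,0,0]]]'; python3 to.py .107 .123
```

```text
time_s: 7.32
position: [0.4124, -0.3195, 0.1421]
tool_rot: [[0.756, 0.654, -0.001], [0.654, -0.756, -0.001], [-0.002, 0.0, -1.0]]
ft_force: [-0.3, 0.1, 0.4]
grip_width: 0.0002
t 7.3167 tip along 0.10674270961077482 ac -0.0015476371975891214 tipz 0.12505297589420167 F [-0.3  0.1  0.4] w 0.00024087473922895095 yaw 40.85954011091379
shift [-0.0002  0.0015  0.0021]
```

Zero force is suspicious, so I'll look.

```bash
python3 - <<'E'
from h import *
im,d=env.get_image("scene");cv2.imwrite("pics/s6.png",cv2.resize(im[225:345,310:430],(600,600))[:,:,::-1])
E
```

```text
(no output)
```

View pics/s6.png

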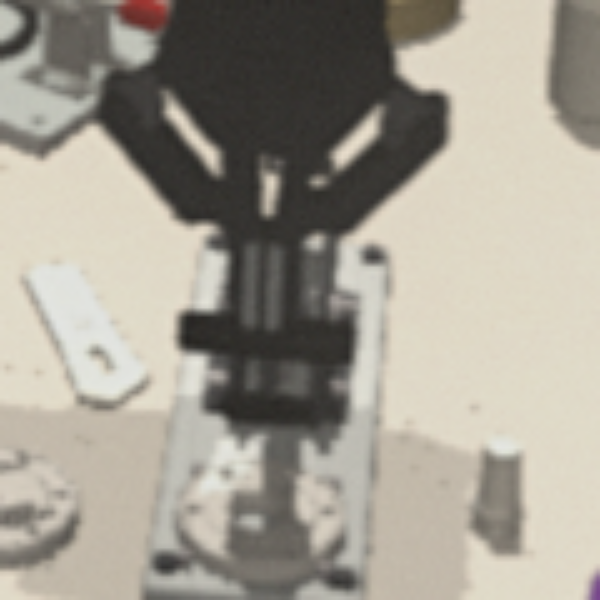

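The bar's centre is now at crop (267,337), which is full-image pixel (363.4,292.4). The finger tips end at its upper edge.

```bash
cat > bar.py <<'E'
from h import *
from to import H,e,n
im,dep,w=cloud("scene")
a=(w[...,:2]-H)@e; c=(w[...,:2]-H)@n; z=w[...,2]
for lo,hi in((-.029,-.017),(.017,.029)):   # bar ends, clear of arm and fingers
    m=(im.max(2)<70)&(c>lo)&(c<hi)&(a>.05)&(a<.15)&(z>.04)&(z<.17)
    print(m.sum(),"along",np.median(a[m]).round(4),"z",np.median(z[m]).round(4),"zmax",np.percentile(z[m],90).round(4),"theta",np.arctan2(np.median(z[m])-.058,np.median(a[m])-.007).round(3))
E
python3 bar.py
```

```text
46 along 0.1139 z 0.1217 zmax 0.1258 theta 0.537
60 along 0.1142 z 0.1215 zmax 0.1253 theta 0.535
```

Angle 0.535, and the tip is on the bar's crown as intended. Continuing.

```bash
python3 -m handwheel '[[[-0.003,0,0.005,0],[-0.003,0,0.005,0],[-0.003,0,0.005,0],[-0.002,0,0.005,0],[0,0,0,0]]]'; python3 -m handwheel '[[[-0.002,0,0.005,0],[-0.002,0,0.006,0],[-0.002,0,0.006,0],[0,0,0,0]]]'; python3 to.py .125 .0692; python3 bar.py
```

```text
time_s: 7.83
position: [0.4047, -0.3259, 0.1212]
tool_rot: [[0.756, 0.654, -0.001], [0.654, -0.756, 0.001], [-0.0, -0.001, -1.0]]
ft_force: [-0.1, 0.0, -0.8]
grip_width: 0.0002
time_s: 8.17
position: [0.4002, -0.3297, 0.1041]
tool_rot: [[0.756, 0.654, -0.001], [0.654, -0.756, 0.001], [0.0, -0.001, -1.0]]
ft_force: [0.5, -0.1, 0.7]
grip_width: -0.0002
t 8.1667 tip along 0.12264366712872518 ac -0.0018850484538203416 tipz 0.08706065711259728 F [ 0.5 -0.1  0.7] w -0.00015225084312250753 yaw 40.87722856430514
shift [-0.0023  0.0019  0.0179]
117 along 0.13 z 0.1385 zmax 0.1475 theta 0.58
138 along 0.1312 z 0.14 zmax 0.1485 theta 0.584
```

```bash
sed -i 's/z<.17)/z<.105)/;s/z>.04/z>.03/' bar.py; python3 bar.py; python3 -m handwheel '[[[-0.001,0,0.005,0],[-0.001,0,0.005,0],[-0.001,0,0.005,0],[0,0,0,0],[0,0,0,0]]]';python3 to.py .125 .063;python3 bar.py
```

```text
46 along 0.1287 z 0.0832 zmax 0.0864 theta 0.204
51 along 0.1287 z 0.084 zmax 0.0876 theta 0.211
time_s: 8.68
position: [0.3981, -0.3314, 0.0898]
tool_rot: [[0.756, 0.655, -0.001], [0.655, -0.756, 0.001], [0.0, -0.001, -1.0]]
ft_force: [0.6, -0.3, -0.4]
grip_width: -0.0
t 8.6833 tip along 0.1253319754875948 ac -0.0018774902372438811 tipz 0.0728049949419823 F [ 0.6 -0.3 -0.4] w -3.905838850427426e-06 yaw 40.889724409856726
shift [0.0003 0.0019 0.0098]
46 along 0.1301 z 0.0694 zmax 0.0725 theta 0.092
47 along 0.1311 z 0.069 zmax 0.0721 theta 0.089
```

Angle is about 0.09. Final gentle press until the foot bears.

```bash
python3 -m handwheel '[[[0,0,0.003,0],[0,0,0.003,0],[0,0,0.002,0],[0,0,0.001,0],[0,0,0,0]]]';python3 -m handwheel '[[[0,0,0.001,0],[0,0,0,0],[0,0,0,0]]]';python3 to.py .125 .063;python3 bar.py
```

```text
time_s: 9.15
position: [0.3983, -0.3317, 0.0811]
tool_rot: [[0.756, 0.655, 0.0], [0.655, -0.756, -0.0], [0.0, 0.0, -1.0]]
ft_force: [0.7, -0.5, 0.7]
grip_width: 0.0002
time_s: 9.4
position: [0.3984, -0.3316, 0.0803]
tool_rot: [[0.756, 0.655, 0.0], [0.655, -0.756, 0.0], [0.0, 0.0, -1.0]]
ft_force: [-0.7, -1.3, 1.7]
grip_width: -0.0003
t 9.4 tip along 0.12523477216866796 ac -0.0016248057615865007 tipz 0.0632930585258341 F [-0.7 -1.3  1.7] w -0.00027687826524171215 yaw 40.89530573077923
shift [0.0002 0.0016 0.0003]
46 along 0.1307 z 0.061 zmax 0.0639 theta 0.025
47 along 0.1306 z 0.0608 zmax 0.0642 theta 0.023
```

```bash
python3 -m handwheel '[[[0,0,0.001,0],[0,0,0.001,0],[0,0,0,0],[0,0,0,0]]]';python3 to.py .125 .063;python3 bar.py
```

```text
time_s: 9.78
position: [0.3984, -0.3317, 0.0791]
tool_rot: [[0.756, 0.655, 0.0], [0.655, -0.756, -0.001], [-0.0, 0.001, -1.0]]
ft_force: [-2.0, 0.9, 12.2]
grip_width: 0.0002
t 9.7833 tip along 0.1252958058439565 ac -0.0015225121492362177 tipz 0.062114489838361014 F [-2.   0.9 12.2] w 0.00015465331096094882 yaw 40.9066260229979
shift [ 0.0003  0.0015 -0.0009]
45 along 0.1305 z 0.0598 zmax 0.0625 theta 0.014
45 along 0.1304 z 0.0598 zmax 0.0636 theta 0.014
```

```bash
python3 -m handwheel '[[[0,0,0.001,0],[0,0,0,0],[0,0,0,0],[0,0,0,0],[0,0,0,0]]]';python3 to.py .125 .063
```

```text
time_s: 10.25
position: [0.3984, -0.3317, 0.0789]
tool_rot: [[0.756, 0.655, 0.001], [0.655, -0.756, -0.002], [-0.0, 0.002, -1.0]]
ft_force: [-5.6, 2.8, 20.0]
grip_width: 0.0
t 10.25 tip along 0.12530917375196018 ac -0.0014376408317560935 tipz 0.061944420613261275 F [-5.6  2.8 20. ] w 7.665415682846538e-06 yaw 40.91326811644464
shift [ 0.0003  0.0014 -0.0011]
```

The tip went down only 0.2 mm for 8 N more, so it has bottomed out. I'll lift straight off, back away toward the robot's right so the top view is clear, and check.

```bash
python3 -m handwheel '[[[0,0,-0.005,0],[0,0,-0.03,0],[0,0,-0.04,0],[0,0,-0.04,0],[0,0,-0.04,0]]]' >/dev/null
python3 -m handwheel '[[[-0.035,0.01,0,0],[-0.035,0.01,0,0],[-0.035,0.01,0,0],[-0.035,0.01,0,0],[-0.035,0.01,0,0]]]' >/dev/null
python3 -m handwheel '[[[-0.03,0.01,0,0],[-0.03,0.01,0,0],[0,0,0,0],[0,0,0,0]]]'
sed -i 's/<70/<85/' bar.py; python3 bar.py; python3 - <<'E'
from h import *
from to import H,e,n
im,d,w=cloud("top")
cv2.imwrite("pics/t7.png",cv2.resize(im[165:315,325:485],(640,600))[:,:,::-1])
g=im.max(2);a=(w[...,:2]-H)@e; c=(w[...,:2]-H)@n; z=w[...,2]
m=(g<60)&(a>-.13)&(a<-.09)&(abs(c)<.02)&(z>.03);print("paddle",m.sum(),w[m].mean(0).round(4))
for lo,hi in((-.03,-.017),(.017,.03)):
    m=(g<60)&(a>.1)&(a<.15)&(c>lo)&(c<hi)&(z>.04);print("bar",m.sum(),np.median(a[m]),np.median(z[m]),np.percentile(z[m],90))
E
```

```text
time_s: 11.42
position: [0.2658, -0.5389, 0.2312]
tool_rot: [[0.757, 0.653, 0.0], [0.653, -0.757, 0.002], [0.001, -0.001, -1.0]]
ft_force: [-0.1, 0.6, -0.3]
grip_width: -0.0003
47 along 0.1305 z 0.0595 zmax 0.0627 theta 0.012
45 along 0.1305 z 0.0594 zmax 0.0628 theta 0.012
paddle 127 [ 0.5798 -0.1758  0.0574]
bar 36 0.12314397430479726 0.05927474674892373 0.06265062040262333
bar 36 0.12311229683121967 0.06033718688684793 0.06346715142236477
```

View pics/t7.png

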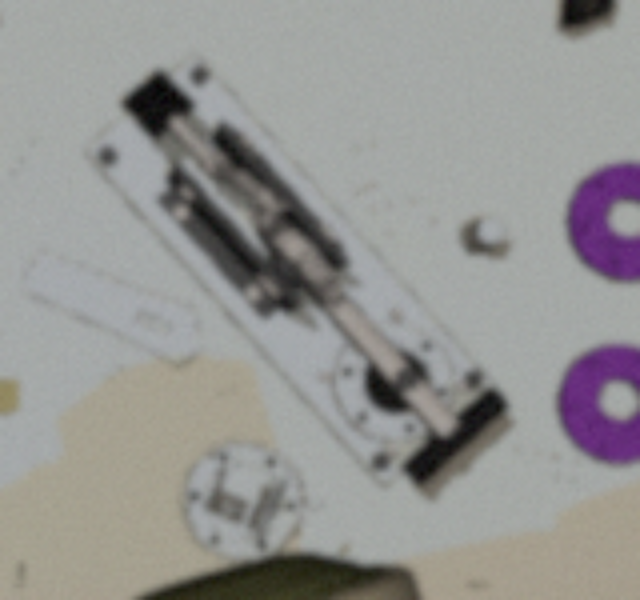

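The arm lies along the base, with the foot on the centred disc at crop (392,390) and the bar at (457,437). The paddle is still down (57 mm), and the nozzle, spanner and spare disc look unmoved. Handing in.

```bash
python3 -c "
from rig import env
print(env.close_job(), env.observe()['time_s'])"
```

```text
the job is handed in; nothing more can be done
the job is handed in; nothing more can be done
```

The job is handed in: the pawl is tipped free and the clamp arm is down with its foot on the disc. No verdict was reported. About 11.5 s of the 43 s had gone by at my last check.

**What I did:** I pressed the paddle to its stop with closed fingers, lifted clear, and pushed the crossbar down along its arc until the foot bore on the disc at 20 N. Then I backed the gripper off.

**One correction:** on the first push, friction jammed the tip against the bar at about 44 N measured at the wrist. I lifted off, set the tip further in, and finished at low force. The 44 N was on the fingertips, not the gripper's body, and well under the 120 N wrist limit.

**Last checks:**
- **Arm:** the angle measures about 0.012 rad from the camera depth. That is uncertain by about 0.01, against a limit of 0.025. It did not change when I let go.
- **Pawl:** the paddle has sunk about 20 mm, to 57 mm, which is full tilt. A slope fit on the paddle's tilt gave an unusable value, so I relied on its height and the 17.5 N stop force.
- **Disc and other things:** by eye in the last top view, the disc is in its seat, and the nozzle, spanner and spare disc are where they were. The tray and snips were outside that view, but I never worked near them.
- **Gripper:** it was clear of everything.

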